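# Plug the test manifold and set its handwheel valve two turns open

## Robot

A 6-joint arm with a two-finger parallel gripper is mounted at the origin on a cart in front of the work surface, level with it; the furniture and walls round the work are solid. World frame = base frame: x ahead of the robot, y to its left, z up, the work surface at z = 0. Lengths are in mm, angles in degrees, forces in N, time in s.
With the tool pointing down it reaches from about 350 to 850 mm from the base axis. Payload 8.1 kg.
Tool frame: the origin (TCP) lies between the finger pads; the fingertips stand 22 mm ahead of it and the grasp point (between the pads) lies 3 mm ahead of it; z points along the fingers, y is the line along which they close (so a half turn about z gives the same grasp; the last joint's range is limited). The gripper opens to 85 mm and grips with 20 to 120 N. Pads are 22 mm wide; open, the fingers measure 114 mm over their backs; the gripper's body (76 mm by 85 mm) begins 54 mm behind the grasp point. The pads swing forward as they close: fully open they stand 13 mm farther back than shut.
Start: joints at [71.31, 7.471, 85.268, -0, 87.261, -4.893], TCP at [143.065, 582.699, 253.292] pointing down, gripper open.
Joint ranges: [-169.43, 169.43], [-51.17, 129.36], [1.28, 143.12], [-76.62, 256.62], [0, 156.53], [-152.29, 152.29]. Speed limits (degrees/s): [136.94, 136.94, 159.86, 180, 180, 180].

## Interface

Orientations are given as [roll, pitch, yaw] about the fixed x, y, z axes, in that order (R = Rz(yaw) Ry(pitch) Rx(roll)).
In Python, from bench import sense, snapshot, calibration, hand_in gives the robot as it stands.
- The arm moves only by the shell command python3 -m crank 'ROWS' [FORCE]. ROWS is JSON, a list of rows, each a list of 5 numbers: the shift along the tool's x, y, z in cm, then the turn about the tool's z in rad, then the finger opening in cm, from 0 to 8.54. A call has 1 to 20 rows; each row is the pose to reach, as a shift and turn from the pose commanded when the call began, along the tool's axes at that moment; what a row does not reach only later rows make up. A row lasts 1/10 s, in which the tool goes at most 50 mm and 8.59 degrees, less where a joint would pass 70% of its speed; a pose out of reach is approached as far as the arm can. A call with a gripper value outside its range is refused whole. The fingers move at their own pace and stop on an object; FORCE is the grip in N (left out, the last holds). Time passes only in rows, so rows that repeat a pose let the fingers close. It gives the time, the measured TCP pose, the force, the opening and the grip force at its end, in the units of the state.
- sense(): the state, without advancing time (a new reading comes with each control period).
- snapshot(name): name is "scene" or "top"; returns (picture, depth): 400x640x3 uint8, red, green, blue; 400x640 float32, mm along the optical axis (not along the pixel's ray), 0 where there is no reading.
- calibration(name): a dict with "fovy" (degrees; the focal length in pixels is half the picture's height over the tangent of half this angle, whatever the lens; pixels are square), "cx", "cy" (the principal point, pixels), "rvec" (rotation vector, rad) and "tvec" (3), from world to camera coordinates, as OpenCV has them. Camera axes: x right, y down, z forward; pixel columns grow to the right and rows downward; lengths in mm; the calibration is good to about 2 mm. A picture is of the moment at which its call begins. calibration takes no time and is no camera call.
- hand_in(): hands the job in; it is judged then, once.
The state is a dict: "time": time; "joint_pos": joint angles; "qd": joint speeds; "joint_efforts": joint torques, N m; "tool_pos": TCP position; "tcp_rot": TCP orientation; "ft_force": force on the tool from outside, world axes, zero at the start; "wrist_torque": the same for the moment, N m; "finger_gap": finger opening in mm; "grip_force": force on a finger pad.
Only numpy, scipy, OpenCV 4.12 (cv2) and the standard library are available. Lean on these libraries where they do the work, as an engineer would, in place of code of your own. Each camera call takes 0.05 s, during which the arm holds its last target. There are 200 camera calls.

## Task

Get the test manifold ready: seat one blue sealing plug fully home in each of its two open ports. Then turn the red handwheel clockwise until the valve is closed against its stop, back it off exactly two full turns, and finish while gripping the yellow handle of the wheel so that the wheel cannot creep; do not let go at the end. Leave the other things on the bench where they are.

Things in the scene. Friction and masses are not known exactly. Their poses are not given: they have to be found in the camera images.
- port_a (a point): Mouth of one open port (well) of the test manifold, at the centre of the hole, level with the manifold's top, 45 mm above the bench. The manifold is an aluminium bar 56 mm wide, 300 mm long and 45 mm high, fixed to the bench and lying roughly across in front of the robot; its length runs along this frame's y axis, z is up. The hole is round, 31 mm wide and 27 mm deep. The bar's outlet nipple is at its -y end and the handwheel at its +y end.
- port_b (a point): Mouth of the other open port, alike, 80 mm from port_a along -y of the bar; 225 mm from the wheel's axis (port_a: 145 mm).
- plug_a_center (a point): One blue sealing plug, centre, half-way up its 60 mm height. It stands upright on the bench to the right of the manifold. The lower 22 mm are a round stem 26 mm wide, the upper 38 mm a round head 36 mm wide (so the head reaches from 8 mm below this point to 30 mm above it); z is its own upward axis. Mass 0.06 to 0.11 kg. Fully home, the head's underside rests on the manifold's top, and this point is 8 mm above the port's mouth. Either plug fits either port.
- plug_b_center (a point): The other blue sealing plug, the same as plug_a.
- wheel_axis (a point): Point on the upright axis of the red handwheel, at half height of its yellow handle, 125 mm above the bench; fixed to the manifold. The wheel rim is 112 mm wide overall and its top lies 97 mm above the bench; the handle's centre circles this point at a radius of 50 mm.
- crank_handle: Yellow upright handle on the wheel's rim, origin at its centre: round, 23 mm wide, 46 mm high (from 23 mm below this point, at the rim, to 23 mm above), top at 148 mm above the bench. It spins freely on its own upright pin, so the gripper may keep its orientation while carrying it round the circle; its own yaw means nothing.
- valve_wheel (a joint): Angle of the handwheel in rad: 0 is closed against the stop, growing as the valve opens, counter-clockwise seen from above; it can open to 22 rad. It starts 0.25 to 0.9 turns open and stays where it is left; a push of 2 to 3 N at the handle turns it, and at the stop it is hard. At value q the handle stands in the manifold's frame (the frame of port_a) at angle q from the x axis towards the y axis, seen from the wheel's axis.
- tub: Bystander: small white lidded tub, 64 mm wide, 66 mm high, on the left; origin under its centre.
- glue: Bystander: small white bottle, 25 mm wide, 80 mm high, towards the back on the right; origin under its centre.
- driver: Bystander: red screwdriver 200 mm long, lying on the left; origin under its centre.
- spare_nipple: Bystander: brass hose nipple 52 mm long, lying on the left; origin under its centre.
Things that resemble listed ones, but are neither listed nor needed, are in the scene too. What is shaped like the part that bears plug_a_center but green is not meant.

How it is judged:
By the outcome, as a careful person would: the job done as asked, in the order asked, and still so for the second after the job is handed in, while the arm keeps its last pose, push and grip.
It also fails if it takes over 72 s, if anything falls off the work surface, if the arm or the gripper's body presses on something with over 40 N, if the wrist force passes 120 N, or if a joint passes its speed limit or range.

## Working session

There is one attempt and no reset: what is moved stays moved. The work goes in short steps, Python scripts to look and compute and a shell command to move; the robot and the scene stay as the last step left them, time stands still between calls to the robot, and variables do not carry over. Pictures are saved under pics/ and viewed, at most 10 in all, crops included, and the job is handed in when it is done.

```bash
ls; mkdir -p pics; cat > h.py <<'E'
import numpy as np, cv2
from bench import sense, snapshot, calibration
def cam(n):
    c=calibration(n); f=200/np.tan(np.radians(c["fovy"])/2)
    K=np.array([[f,0,c["cx"]],[0,f,c["cy"]],[0,0,1]]); R=cv2.Rodrigues(np.array(c["rvec"],float))[0]
    return K,R,np.array(c["tvec"],float).ravel()
def ray(n,u,v,z):
    K,R,t=cam(n); o=-R.T@t; d=R.T@np.linalg.inv(K)@[u,v,1]; return o+d*(z-o[2])/d[2]
def pt(n,u,v,d):
    K,R,t=cam(n); return R.T@(np.linalg.inv(K)@[u,v,1]*d-t)
def save(p,name): cv2.imwrite("pics/"+name,p[...,::-1])
E
python3 - <<'E'
from h import *
for n in("scene","top"):
    p,d=snapshot(n); save(p,n+"0.png"); np.savez(n+"0",p=p,d=d); c=calibration(n); print(n,c); K,R,t=cam(n); print(-R.T@t)
print(sense())
E
```

```text
pics
scene {'fovy': 42.32941312537256, 'cx': 317.8046021042996, 'cy': 195.9080469421655, 'rvec': array([ 2.09299   , -1.09912632,  0.50250699]), 'tvec': array([-251.95354275,  434.0621996 , 1184.51905476])}
[-349.18544915 -524.43479235 1121.61207313]
top {'fovy': 52.94795291080554, 'cx': 319.596081631991, 'cy': 203.74508524765736, 'rvec': array([ 2.15753069, -2.04734739,  0.22098251]), 'tvec': array([  45.60966347,  558.41543121, 1428.60441717])}
[ 234.61534258   54.66711117 1515.51501608]
{'time': 0.1, 'joint_pos': array([ 7.13084804e+01,  7.50950784e+00,  8.53236080e+01, -1.16824421e-03,
        8.72607645e+01, -4.89496402e+00]), 'qd': array([ 0.02214224, -0.11793297, -0.17423246, -0.04441245,  0.03990488,
        0.0054604 ]), 'joint_efforts': array([ 8.64148624e-04, -5.70954072e+01, -5.01942945e+01, -1.94841446e-04,
        8.13886814e-03, -2.84840588e-06]), 'tool_pos': array([142.94308951, 582.25524837, 252.35711993]), 'tcp_rot': array([-1.79906362e+02, -6.84818452e-03,  1.66203496e+02]), 'ft_force': array([-0.67231716,  0.38395787, -0.13793669]), 'wrist_torque': array([-0.01317863, -0.01595984,  0.02427275]), 'grip_force': 0.0, 'finger_gap': 85.4549682556052}
```

View pics/scene0.png

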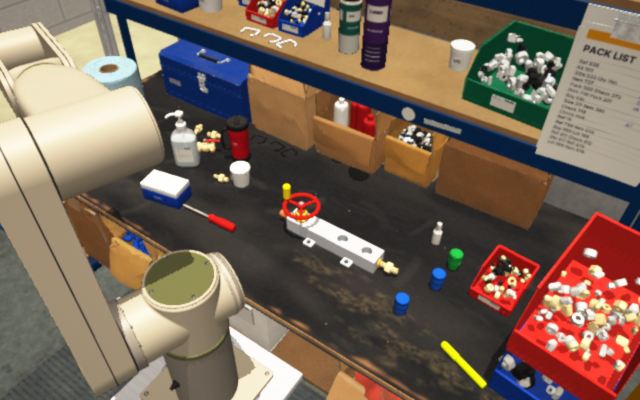

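View pics/top0.png

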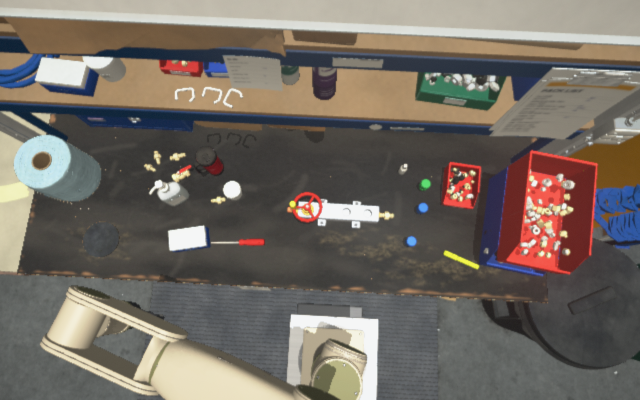

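The scene view shows two blue plugs at (401,303) and (438,278), with a green lookalike at (455,258). The manifold runs from (300,225) to (385,265), with port holes at (342,238) and (369,250). The red wheel is at (301,206) and its yellow handle at (287,190). In the top view the plugs are at (411,241) and (423,208), green at (425,184), the ports at (347,212) and (367,212), the wheel at (307,207) and the handle at (292,205).

Things that could be mistaken, by top-view pixel:
- **Plugs:** the green plug (425,184) and the blue bin on the right.
- **Handle:** the yellow marker (460,260).
- **Wheel:** the red driver handle (252,242).

I choose the two blue plugs and the yellow post on the wheel.

```bash
cat >> h.py <<'E'
def blobs(p,lo,hi,roi,amin=8):
    hsv=cv2.cvtColor(p,cv2.COLOR_RGB2HSV); m=cv2.inRange(hsv,lo,hi); k=np.zeros_like(m); x0,y0,x1,y1=roi; k[y0:y1,x0:x1]=m[y0:y1,x0:x1]
    n,l,s,c=cv2.connectedComponentsWithStats(k)
    return [(s[i],c[i],l==i) for i in range(1,n) if s[i,4]>=amin]
def cloud(n,d,m):
    v,u=np.nonzero(m&(d>0)); return np.array([pt(n,a,b,d[b,a]) for a,b in zip(u,v)])
E
python3 - <<'E'
from h import *
R={"scene":dict(blue=(380,255,460,330),yel=(275,175,300,205)),"top":dict(blue=(400,195,435,255),yel=(282,195,302,215))}
C=dict(blue=((105,120,50),(125,255,255)),yel=((22,150,100),(34,255,255)))
for n in R:
    z=np.load(n+"0.npz"); p,d=z["p"],z["d"]
    for k in R[n]:
        for s,c,m in blobs(p,*C[k],R[n][k]):
            P=cloud(n,d,m); zt=np.percentile(P[:,2],90); T=P[P[:,2]>zt-6]
            print(n,k,s,c.round(1),"ztop %.0f"%zt,len(T),T.mean(0).round(1),"ctr-ray", ray(n,*c,40 if k=="blue" else 125).round(1))
    # manifold: top plane points
    r=(270,185,410,290) if n=="scene" else (285,185,400,235)
    v,u=np.mgrid[r[1]:r[3],r[0]:r[2]]; P=np.array([pt(n,a,b,d[b,a]) for a,b in zip(u.ravel(),v.ravel())])
    np.save(n+"_roi",P)
    hsv=cv2.cvtColor(p,cv2.COLOR_RGB2HSV)[r[1]:r[3],r[0]:r[2]].reshape(-1,3)
    M=P[(abs(P[:,2]-45)<5)&(hsv[:,1]<60)&(hsv[:,2]>110)]
    print(n,"bar",len(M),cv2.minAreaRect(M[:,:2].astype(np.float32)),M[:,2].mean())
    W=P[(abs(P[:,2]-95)<8)&((hsv[:,0]<6)|(hsv[:,0]>174))&(hsv[:,1]>150)]
    print(n,"wheel",len(W),cv2.minEnclosingCircle(W[:,:2].astype(np.float32)),np.percentile(W[:,2],[5,95]))
    x0,y0,x1,y1=r; c=cv2.resize(p[y0:y1,x0:x1],None,fx=4,fy=4,interpolation=cv2.INTER_CUBIC)
    if n=="top": c1=c
    else: c0=c
rt=cv2.resize(np.load("top0.npz")["p"][170:260,395:440],None,fx=4,fy=4)
h=max(c0.shape[0],0); img=np.zeros((600,800,3),np.uint8)
img[:200,:460]=c1; img[:360,480:660]=rt; c0=cv2.resize(c0,None,fx=.9,fy=.9); img[220:220+378,:c0.shape[1]][:,:480]=c0[:378,:480]; save(img,"crop1.png")
E
```

```text
scene blue [430 267  17  24 293] [437.4 278.2] ztop 61 112 [ 557.3 -308.4   59.5] ctr-ray [ 555.4 -310.5   40. ]
scene blue [394 292  16  23 294] [401.1 302.6] ztop 61 136 [ 430.  -266.3   59.3] ctr-ray [ 429.8 -267.7   40. ]
scene yel [282 183   9  16 118] [286.1 190.1] ztop 147 36 [527.5 167.2 145.8] ctr-ray [531.4 170.1 125. ]Traceback (most recent call last):
  File "<stdin>", line 12, in <module>
  File "h.py", line 10, in pt
    K,R,t=cam(n); return R.T@(np.linalg.inv(K)@[u,v,1]*d-t)
          ~~~^^^
  File "h.py", line 4, in cam
    c=calibration(n); f=200/np.tan(np.radians(c["fovy"])/2)
ValueError: time passes only in moves, steps and waits
```

```bash
sed -i 's/^def cam/from functools import lru_cache\n@lru_cache\ndef cam/' h.py
cat > m1.py <<'E'
from h import *
R={"scene":dict(blue=(380,255,460,330),yel=(275,175,300,205)),"top":dict(blue=(400,195,435,255),yel=(282,195,302,215))}
C=dict(blue=((105,120,50),(125,255,255)),yel=((22,150,100),(34,255,255)))
for n in R:
    z=np.load(n+"0.npz"); p,d=z["p"],z["d"]
    for k in R[n]:
        for s,c,m in blobs(p,*C[k],R[n][k]):
            P=cloud(n,d,m); zt=np.percentile(P[:,2],90); T=P[P[:,2]>zt-6]
            print(n,k,s,c.round(1),"ztop %.0f"%zt,len(T),T.mean(0).round(1),"ctr-ray", ray(n,*c,40 if k=="blue" else 125).round(1))
    r=(270,185,410,290) if n=="scene" else (285,185,400,235)
    v,u=np.mgrid[r[1]:r[3],r[0]:r[2]]; P=np.array([pt(n,a,b,d[b,a]) for a,b in zip(u.ravel(),v.ravel())])
    hsv=cv2.cvtColor(p,cv2.COLOR_RGB2HSV)[r[1]:r[3],r[0]:r[2]].reshape(-1,3)
    M=P[(abs(P[:,2]-45)<5)&(hsv[:,1]<60)&(hsv[:,2]>110)]
    print(n,"bar",len(M),cv2.minAreaRect(M[:,:2].astype(np.float32)),M[:,2].mean())
    W=P[(abs(P[:,2]-95)<8)&((hsv[:,0]<6)|(hsv[:,0]>174))&(hsv[:,1]>150)]
    print(n,"wheel",len(W),cv2.minEnclosingCircle(W[:,:2].astype(np.float32)),np.percentile(W[:,2],[5,95]))
    x0,y0,x1,y1=r; c=cv2.resize(p[y0:y1,x0:x1],None,fx=4,fy=4,interpolation=cv2.INTER_CUBIC)
    if n=="top": c1=c
    else: c0=c
rt=cv2.resize(np.load("top0.npz")["p"][170:260,395:440],None,fx=4,fy=4)
img=np.zeros((600,800,3),np.uint8)
img[:200,:460]=c1; img[:360,600:780]=rt; c0=cv2.resize(c0,None,fx=.9,fy=.9); img[210:588,:504]=c0; save(img,"crop1.png")
E
python3 m1.py
```

```text
scene blue [430 267  17  24 293] [437.4 278.2] ztop 61 112 [ 557.3 -308.4   59.5] ctr-ray [ 555.4 -310.5   40. ]
scene blue [394 292  16  23 294] [401.1 302.6] ztop 61 136 [ 430.  -266.3   59.3] ctr-ray [ 429.8 -267.7   40. ]
scene yel [282 183   9  16 118] [286.1 190.1] ztop 147 36 [527.5 167.2 145.8] ctr-ray [531.4 170.1 125. ]
scene bar 1177 ((530.4537353515625, 4.43572998046875), (302.9693603515625, 62.93633270263672), 89.71928405761719) 44.289818103347216
scene wheel 434 ((531.459716796875, 119.71137237548828), 58.03462219238281) [89.20414854 98.76935935]
top blue [417 203  11  10  95] [422.1 207.7] ztop 64 58 [ 562.5 -305.7   61.5] ctr-ray [ 564.9 -309.7   40. ]
top blue [406 236  11  11  89] [410.8 240.9] ztop 63 64 [ 435.7 -263.9   61. ] ctr-ray [ 437.3 -268.    40. ]
top yel [289 201   7   7  30] [292.2 204.1] ztop 150 22 [532.9 170.  147.3] ctr-ray [534.8 170.7 125. ]
top bar 770 ((534.9703369140625, -10.220993041992188), (329.4994812011719, 58.317317962646484), 89.78655242919922) 45.485282272524536
top wheel 243 ((535.8050537109375, 120.41130828857422), 54.87269592285156) [ 90.43505872 101.44953646]
```

View pics/crop1.png

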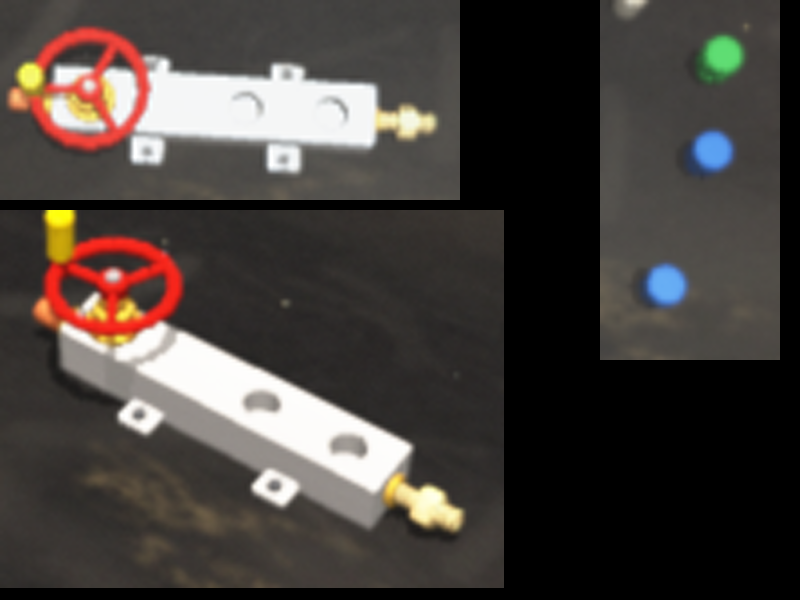

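The crop confirms the choice: the two blue plugs are the lower two and the green one is the decoy. The ports show as two holes in the bar, and the yellow handle is on the wheel's far-left rim.

```bash
cat > m2.py <<'E'
from h import *
for n in("scene","top"):
    z=np.load(n+"0.npz"); p,d=z["p"],z["d"]
    r=(310,220,390,270) if n=="scene" else (325,200,385,225)
    m=np.zeros(d.shape,np.uint8)
    for v in range(r[1],r[3]):
        for u in range(r[0],r[2]):
            q=ray(n,u,v,45); 
            if 511<q[0]<553 and -140<q[1]<45 and pt(n,u,v,d[v,u])[2]<38: m[v,u]=1
    k,l,s,c=cv2.connectedComponentsWithStats(m)
    for i in range(1,k):
        if s[i,4]>8:
            uv=np.argwhere(l==i)[:,::-1]; P=np.array([ray(n,*q,45) for q in uv])
            print(n,s[i],c[i].round(1),ray(n,*c[i],45).round(1),np.ptp(P,0).round(0))
E
python3 m2.py
```

```text
scene [337 235  11   7  58] [341.9 238.3] [528.  -27.3  45. ] [26. 29.  0.]
scene [361 247  11   8  59] [366.  250.7] [ 526.7 -107.4   45. ] [26. 27.  0.]
top [342 208   8   8  51] [345.8 211.4] [534.5 -24.3  45. ] [27. 27.  0.]
top [364 209   8   8  49] [367.4 212.7] [ 534.  -104.8   45. ] [27. 26.  0.]
```

```bash
python3 -m crank '[[0,0,0,0.15,6],[-5,-3,0,0.3,6],[-10,-6,0,0.45,6],[-15,-9,0,0.6,6],[-20,-12,0,0.75,6],[-25,-15,0,0.9,6],[-30,-15,0,1.05,6],[-30,-15,0,1.2,6],[-30,-15,0,1.33,6],[-30,-15,0,1.33,6],[-30,-15,0,1.33,6]]' 40
```

```text
time: 1.2
tool_pos: [398.2, 365.5, 252.9]
tcp_rot: [-179.9, 0.0, 90.2]
ft_force: [-0.4, 0.9, 0.2]
finger_gap: 60.1
grip_force: 0.0
```

```bash
python3 -m crank '[[-5,0.3,0,0,6],[-10,0.6,0,0,6],[-15,0.9,0,0,6],[-20,1.2,0,0,6],[-25,1.5,0,0,6],[-30,1.8,0,0,6],[-35,2.1,0,0,6],[-40,2.4,0,0,6],[-45,2.7,0,0,6],[-50,3,3,0,6],[-55,3.3,6,0,6],[-60,3.5,9,0,6],[-63.1,3.5,10,0,6],[-63.1,3.5,10,0,6],[-63.1,3.5,10,0,6]]'
```

```text
time: 2.7
tool_pos: [433.1, -265.4, 152.1]
tcp_rot: [-179.9, -0.1, 90.1]
ft_force: [-0.4, 1.0, -0.3]
finger_gap: 59.8
grip_force: 0.0
```

```bash
python3 - <<'E'
from h import *
n="scene"; p,d=snapshot(n); np.savez("s1",p=p,d=d); print(sense()["tool_pos"])
save(cv2.resize(p[200:350,330:500],None,fx=3.5,fy=3.5),"s1.png")
E
```

```text
[ 433.69582504 -264.60581011  153.10999037]
```

View pics/s1.png

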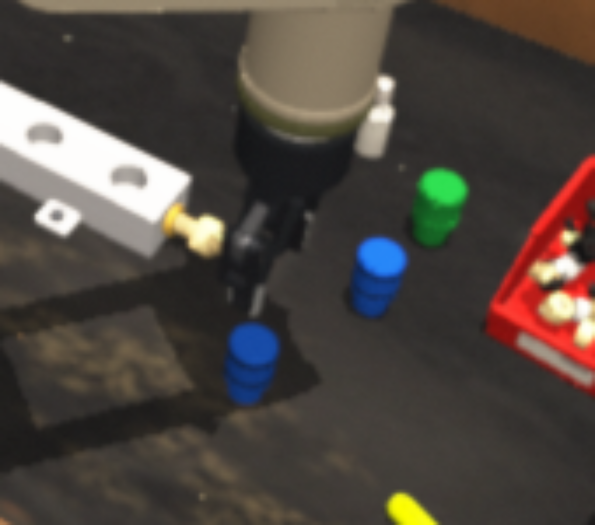

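The gripper hovers over the near blue plug, which is at crop pixel (252,345) with the fingers at (245,280). Descending now to grasp it.

```bash
python3 -m crank '[[0,0,4,0,6],[0,0,8,0,6],[0,0,10.1,0,6],[0,0,10.1,0,6],[0,0,10.1,0,6],[0,0,10.1,0,2],[0,0,10.1,0,2],[0,0,10.1,0,2],[0,0,10.1,0,2],[0,0,10.1,0,2],[0,0,10.1,0,2],[0,0,10.1,0,2]]' 40
```

```text
time: 3.95
tool_pos: [435.2, -266.5, 54.9]
tcp_rot: [179.8, 0.1, 90.0]
ft_force: [-0.7, 0.9, 6.8]
finger_gap: 34.5
grip_force: 39.0
```

```bash
python3 -m crank '[[0,0,-4,0,2],[0,0,-8,0,2],[4,2,-8,0,2],[8,4,-8,0,2],[12,6,-8,0,2],[16,8,-8,0,2],[20,9.8,-8,0,2],[23.9,9.8,-7,0,2],[23.9,9.8,-7,0,2],[23.9,9.8,-7,0,2],[23.9,9.8,-7,0,2]]'
cat > look.py <<'E'
from h import *
import sys
tag=sys.argv[1]; ims=[]
print([np.round(sense()["tool_pos"],1)])
for n in("scene","top"):
    p,d=snapshot(n); np.savez(n+tag,p=p,d=d)
    r=(300,195,400,275) if n=="scene" else (315,185,395,235)
    ims.append(cv2.resize(p[r[1]:r[3],r[0]:r[2]],None,fx=4,fy=4,interpolation=cv2.INTER_CUBIC))
    for s,c,m in blobs(p,(105,120,50),(125,255,255),r):
        P=cloud(n,d,m); print(n,s,c.round(1),"z %.0f..%.0f"%tuple(np.percentile(P[:,2],[5,95])),P.mean(0).round(1))
img=np.zeros((560,400,3),np.uint8); img[:320]=ims[0]; img[330:530,:320]=ims[1]; save(img,"look%s.png"%tag)
E
python3 look.py 2
```

```text
time: 5.05
tool_pos: [532.0, -27.3, 123.2]
tcp_rot: [179.9, 0.0, 90.0]
ft_force: [-0.9, 0.8, -1.1]
finger_gap: 34.8
grip_force: 40.4
[array([532. , -27.3, 123.2])]
scene [339 213  12  23 138] [346.1 224.4] z 1..131 [532.6 -35.2 101.9]
scene [339 214   4   3  10] [340.5 215. ] z 54..172 [528.6 -17.9 132. ]
```

View pics/look2.png

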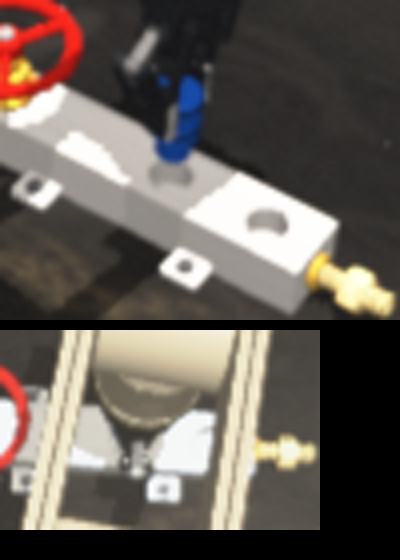

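The held plug's stem bottom is at crop (173,155) in the scene view, just above and slightly behind port_a at (171,178). The top view is hidden by the arm.

```bash
cat > off.py <<'E'
from h import *
import sys
# compare the stem bottom seen in scene view with where the arm says it is -> camera bias
def proj(P):
    K,R,t=cam("scene"); q=(R@np.asarray(P).T).T+t; q=q@K.T; return q[:,:2]/q[:,2:]
f,x,y,z=sys.argv[1],*map(float,sys.argv[2:5])
p=np.load(f)["p"]; hsv=cv2.cvtColor(p,cv2.COLOR_RGB2HSV)
a=np.linspace(0,6.28,60)
u=proj(np.c_[x+13*np.cos(a),y+13*np.sin(a),0*a+z]); print("pred stem bottom: cols",u[:,0].min(),u[:,0].max(),"row",u[:,1].max())
c=proj([[x,y,z]])[0]
F=8; r=[int(c[0])-14,int(c[1])-16]; s=cv2.resize(p[r[1]:r[1]+28,r[0]:r[0]+28],None,fx=F,fy=F,interpolation=cv2.INTER_CUBIC)
m=cv2.inRange(cv2.cvtColor(s,cv2.COLOR_RGB2HSV),(105,110,40),(125,255,255))
v,uu=np.nonzero(m); b=v.max(); 
for k in(2,8,16,24,32): q=uu[v==b-k]; print("row",r[1]+(b-k+.5)/F-.5,"cols",r[0]+(q.min()+.5)/F-.5,r[0]+(q.max()+.5)/F-.5)
J=(proj([[x+10,y,z],[x,y+10,z]])-c)/10; print("px per mm x,y",J.round(3))
E
python3 off.py scene2.npz 532 -27 72
```

```text
pred stem bottom: cols 338.32154513770644 347.56048415722955 row 234.19271360906117
row 234.8125 cols 341.5625 344.5625
row 234.0625 cols 340.1875 345.8125
row 233.0625 cols 339.4375 346.4375
row 232.0625 cols 338.9375 346.9375
row 231.0625 cols 338.9375 348.1875
px per mm x,y [[ 0.189 -0.21 ]
 [-0.3   -0.147]]
```

```bash
sed -i 's/\[2\]<38/[2]<43-(n=="top")*2/' m2.py; python3 m2.py; python3 - <<'E'
from h import *
p=np.load("scene0.npz")["p"]; g=cv2.cvtColor(p,cv2.COLOR_RGB2GRAY); print(g[232:246,333:351]); 
E
```

```text
scene [332 227   7   7  17] [335.1 230.4] [543.3   5.3  45. ] [22. 23.  0.]
scene [333 233  21  12 107] [342.7 238. ] [530.2 -28.7  45. ] [38. 61.  0.]
scene [359 242  21  16 117] [367.3 250.3] [ 530.1 -109.7   45. ] [40. 54.  0.]
top [340 208  11   8  56] [345.5 211.5] [534.4 -23.1  45. ] [27. 37.  0.]
top [363 209   9   9  55] [367.4 212.4] [ 534.9 -104.8   45. ] [31. 30.  0.]
[[253 253 253 253 253 253 253 253 253 253 253 252 251 245 233 188 120  74]
 [253 253 252 253 252 252 252 252 252 252 252 252 252 252 251 245 233 188]
 [253 253 253 253 252 251 250 245 242 240 242 246 250 252 253 252 251 246]
 [253 253 252 252 251 243 228 205 196 189 194 208 227 242 250 253 253 252]
 [253 253 253 251 241 204 169 161 162 160 160 161 169 194 239 251 253 253]
 [252 252 252 250 220 160 148 155 157 158 157 152 146 146 206 247 252 253]
 [252 252 252 248 204 149 148 154 158 158 157 152 144 135 169 240 251 252]
 [252 252 252 249 222 164 154 161 164 164 160 152 143 133 161 239 251 252]
 [252 252 252 251 242 205 186 205 213 212 197 175 156 151 199 245 252 252]
 [249 251 252 252 250 241 237 244 247 247 245 240 232 225 241 250 252 252]
 [220 239 249 251 252 250 250 251 252 252 252 251 250 249 251 252 252 252]
 [158 186 227 244 250 251 251 252 252 252 252 252 252 252 252 252 252 252]
 [145 149 169 202 231 244 250 251 252 252 251 251 252 252 252 252 252 252]
 [145 145 147 154 169 202 230 244 250 251 252 251 251 251 252 252 252 252]]
```

```bash
python3 -m crank '[[0,0,1,0,2],[0,0,2,0,2],[0,0,2,0,2],[0,0,2,0,2],[0,0,2,0,2]]'
python3 look.py 3; python3 off.py scene3.npz 532 -27 50;
```

```text
time: 5.65
tool_pos: [531.7, -26.6, 102.3]
tcp_rot: [-180.0, -0.0, 90.0]
ft_force: [-0.1, -0.6, 0.3]
finger_gap: 34.7
grip_force: 40.4
[array([531.7, -26.6, 102.3])]
scene [339 219   3   4   9] [339.9 220.3] z 105..143 [518.2 -23.  122.8]
scene [339 219  11  22 130] [345.2 229.6] z 52..109 [527.  -36.6  86.7]
pred stem bottom: cols 338.01106912778874 347.1565233711642 row 239.56723991722416
row 239.9375 cols 341.0625 344.0625
row 239.1875 cols 339.4375 345.0625
row 238.1875 cols 338.5625 346.0625
row 237.1875 cols 338.1875 346.1875
row 236.1875 cols 338.1875 346.3125
px per mm x,y [[ 0.187 -0.21 ]
 [-0.297 -0.147]]
```

View pics/look3.png

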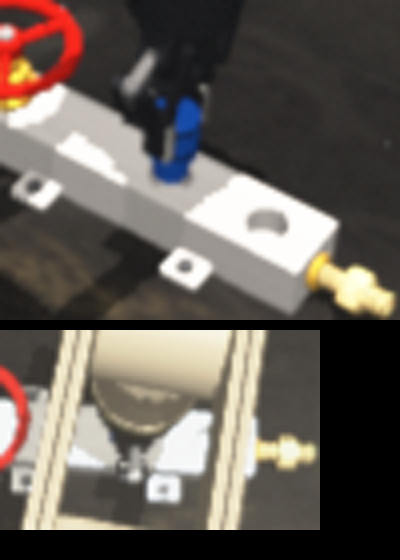

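The stem is centred over port_a at crop (171,178). I'll nudge about 1 mm toward the camera and lower it gently.

```bash
python3 -m crank '[[-0.06,-0.1,0.2,0,2],[-0.06,-0.1,0.5,0,2],[-0.06,-0.1,0.8,0,2],[-0.06,-0.1,1.1,0,2],[-0.06,-0.1,1.1,0,2],[-0.06,-0.1,1.1,0,2]]'
```

```text
time: 6.35
tool_pos: [530.8, -27.0, 91.1]
tcp_rot: [180.0, -0.0, 90.0]
ft_force: [3.8, 0.3, -2.3]
finger_gap: 34.7
grip_force: 39.8
```

```bash
python3 -m crank '[[0,0.05,0.3,0,2],[0,0.05,0.6,0,2],[0,0.05,0.9,0,2],[0,0.05,1.2,0,2],[0,0.05,1.2,0,2],[0,0.05,1.2,0,2]]'
```

```text
time: 6.95
tool_pos: [531.0, -27.1, 79.0]
tcp_rot: [-180.0, -0.0, 90.0]
ft_force: [1.6, 1.5, -2.8]
finger_gap: 34.6
grip_force: 40.0
```

```bash
python3 -m crank '[[0,0,0.2,0,2],[0,0,0.4,0,2],[0,0,0.6,0,2],[0,0,0.6,0,2]]'
```

```text
time: 7.35
tool_pos: [533.3, -27.3, 77.0]
tcp_rot: [179.8, 0.0, 90.0]
ft_force: [-6.0, 2.3, 24.3]
finger_gap: 34.7
grip_force: 39.6
```

```bash
python3 -m crank '[[0,0,-0.4,0,2],[0,0,-0.4,0,6],[0,0,-0.4,0,6],[0,0,-0.4,0,6],[0,0,-4,0,6],[0,0,-8,0,6],[-5,0.5,-8,0,6],[-10,1,-8,0,6],[-15,1.5,-8,0,6],[-20,2,-8,0,6],[-25,2.5,-8,0,6],[-28.1,2.8,-8,0,6],[-28.1,2.8,-8,0,6],[-28.1,2.8,-8,0,6]]'
python3 - <<'E'
from h import *
ims=[]
for n,r in(("scene",(300,195,460,300)),("top",(315,180,435,235))):
    p,d=snapshot(n); np.savez(n+"4",p=p,d=d); ims.append(cv2.resize(p[r[1]:r[3],r[0]:r[2]],None,fx=3.5,fy=3.5,interpolation=cv2.INTER_CUBIC))
    for s,c,m in blobs(p,(105,120,50),(125,255,255),r):
        P=cloud(n,d,m); zt=np.percentile(P[:,2],90); print(n,s,c.round(1),"z %.0f"%zt,P[P[:,2]>zt-6].mean(0).round(1))
img=np.zeros((570,560,3),np.uint8); a,b=ims; img[:a.shape[0]]=a[:,:560]; img[375:375+b.shape[0],:b.shape[1]]=b; save(img,"look4.png")
E
```

```text
time: 8.75
tool_pos: [558.5, -308.6, 152.2]
tcp_rot: [-179.9, -0.1, 89.9]
ft_force: [0.2, 0.9, -1.4]
finger_gap: 60.0
grip_force: 0.0
scene [338 225  13  17 184] [343.2 232.5] z 84 [528.5 -28.8  81.9]
scene [430 267  17  24 296] [437.3 278.3] z 61 [ 556.7 -308.6   59.2]
top [423 205   5   5  19] [425.4 207.3] z 63 [ 562.5 -317.    60.7]
top [343 206   9   9  61] [346.9 210.2] z 87 [532.4 -26.5  85.1]
```

View pics/look4.png

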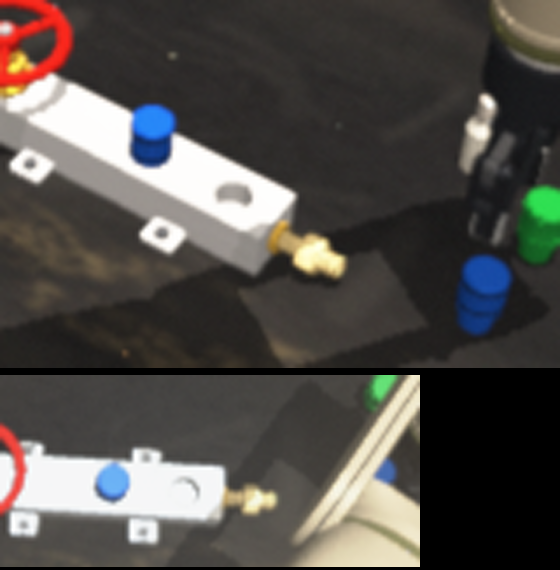

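Plug A stands upright in port_a at crop (152,135), its top at about 84 mm against 83 expected. The gripper is over plug B at crop (485,275).

```bash
python3 -m crank '[[0.1,0,4,0,6],[0.1,0,8,0,6],[0.1,0,10,0,6],[0.1,0,10,0,6],[0.1,0,10,0,6],[0.1,0,10,0,2],[0.1,0,10,0,2],[0.1,0,10,0,2],[0.1,0,10,0,2],[0.1,0,10,0,2],[0.1,0,10,0,2]]' 40
```

```text
time: 9.95
tool_pos: [560.7, -307.9, 56.1]
tcp_rot: [179.8, 0.1, 90.0]
ft_force: [-1.2, 2.0, 7.3]
finger_gap: 34.7
grip_force: 40.4
```

```bash
python3 -m crank '[[0,0,-4,0,2],[0,0,-8,0,2],[5,-0.7,-8,0,2],[10,-1.4,-8,0,2],[15,-2.1,-8,0,2],[20.1,-2.85,-7.5,0,2],[20.1,-2.85,-5,0,2],[20.1,-2.85,-5,0,2],[20.1,-2.85,-5,0,2],[20.1,-2.85,-5,0,2]]'
python3 - <<'E'
from h import *
print(sense()["tool_pos"].round(1))
p,d=snapshot("scene"); np.savez("scene5",p=p,d=d)
save(cv2.resize(p[200:270,320:400],None,fx=6,fy=6,interpolation=cv2.INTER_CUBIC),"look5.png")
g=cv2.cvtColor(np.load("scene0.npz")["p"],cv2.COLOR_RGB2GRAY); print(g[244:258,357:376])
E
python3 off.py scene5.npz 531 -107 50
```

```text
time: 10.95
tool_pos: [531.6, -107.4, 104.8]
tcp_rot: [179.9, 0.0, 89.9]
ft_force: [0.4, 0.2, -0.5]
finger_gap: 34.6
grip_force: 40.4
[ 531.6 -107.4  104.8]
[[252 252 252 252 252 252 252 252 252 253 252 252 251 246 235 191 122  76
   52]
 [252 252 252 252 252 252 252 252 252 252 252 252 252 252 251 246 235 191
  124]
 [252 252 252 252 252 251 249 244 242 242 243 246 249 251 252 252 251 247
  235]
 [252 252 252 252 250 242 226 203 196 197 196 205 224 235 248 252 253 252
  252]
 [252 252 252 250 240 205 170 160 159 160 157 158 166 175 231 250 252 253
  253]
 [252 252 252 249 222 164 148 153 155 157 154 151 145 145 197 245 252 253
  253]
 [252 252 252 248 209 153 147 151 155 157 155 149 142 133 160 236 251 253
  253]
 [252 252 252 249 223 164 155 159 161 161 158 149 142 130 140 232 251 253
  253]
 [251 252 252 251 238 195 197 208 209 207 192 168 147 135 158 239 251 252
  253]
 [249 251 251 251 249 242 244 246 246 246 242 230 194 177 222 248 252 252
  252]
 [230 244 250 251 251 251 251 251 251 251 251 249 241 240 248 251 252 252
  252]
 [171 202 231 244 250 251 252 252 251 251 252 252 251 251 252 252 252 252
  252]
 [146 152 170 202 230 245 250 252 252 252 252 252 252 252 252 252 252 252
  252]
 [143 144 147 152 171 204 236 249 251 252 252 252 252 252 252 252 252 252
  252]]
pred stem bottom: cols 362.0857947886026 371.4615238162032 row 252.01313075204834
row 251.8125 cols 366.0625 369.5625
row 251.0625 cols 364.5625 370.6875
row 250.0625 cols 363.6875 371.1875
row 249.0625 cols 363.3125 371.4375
row 248.0625 cols 363.1875 371.5625
px per mm x,y [[ 0.181 -0.22 ]
 [-0.311 -0.154]]
```

View pics/look5.png

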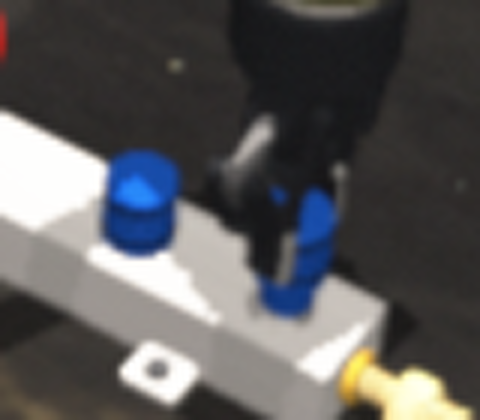

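Plug A sits seated at crop (140,200). The held plug's stem bottom at (287,300) is slightly right of port_b, whose centre is at about (278,305). I'll shift about 2 mm toward the robot and 1 mm to +y, then lower with force checks.

```bash
python3 -m crank '[[0.08,-0.2,0.2,0,2],[0.08,-0.2,0.5,0,2],[0.08,-0.2,0.8,0,2],[0.08,-0.2,1.1,0,2],[0.08,-0.2,1.1,0,2]]'
```

```text
time: 11.5
tool_pos: [528.8, -105.4, 91.9]
tcp_rot: [180.0, 0.0, 90.0]
ft_force: [2.9, -0.3, -1.5]
finger_gap: 34.5
grip_force: 40.3
```

```bash
python3 -m crank '[[0,0.05,0.3,0,2],[0,0.1,0.6,0,2],[0,0.1,0.9,0,2],[0,0.1,1.2,0,2],[0,0.1,1.5,0,2],[0,0.1,1.8,0,2],[0,0.1,1.8,0,2]]'
```

```text
time: 12.2
tool_pos: [529.8, -105.3, 78.8]
tcp_rot: [-180.0, 0.0, 90.0]
ft_force: [-23.4, 7.1, 44.2]
finger_gap: 34.6
grip_force: 45.2
```

```bash
python3 -m crank '[[0,0,-0.5,0,2],[0,0,-0.5,0,6],[0,0,-0.5,0,6],[0,0,-0.5,0,6],[0,0,-4,0,6],[0,0,-8,0,6],[0,0,-12,0,6],[5,0,-12.5,0,6],[10,0,-12.5,0,6],[15,0,-12.5,0,6],[20,0,-12.5,0,6],[25,0,-12.5,0,6],[27.3,0,-12.5,0,6],[27.3,0,-12.5,0,6],[27.3,0,-12.5,0,6],[27.3,0,-12.5,0,6]]'
python3 - <<'E'
from h import *
print(sense()["tool_pos"].round(1)); ims=[]
for n,r in(("scene",(260,150,400,270)),("top",(280,170,400,240))):
    p,d=snapshot(n); np.savez(n+"6",p=p,d=d); ims.append(cv2.resize(p[r[1]:r[3],r[0]:r[2]],None,fx=3,fy=3,interpolation=cv2.INTER_CUBIC))
    for s,c,m in blobs(p,(105,120,50),(125,255,255),r):
        P=cloud(n,d,m); zt=np.percentile(P[:,2],90); print(n,s,c.round(1),"z %.0f"%zt,P[P[:,2]>zt-6].mean(0).round(1))
img=np.zeros((600,420,3),np.uint8); a,b=ims; img[:360]=a; img[370:580,:360]=b; save(img,"look6.png")
E
```

```text
time: 13.8
tool_pos: [529.6, 166.6, 198.9]
tcp_rot: [-180.0, 0.0, 90.0]
ft_force: [-0.3, 0.4, -0.3]
finger_gap: 59.9
grip_force: 0.0
[529.6 166.6 198.9]
scene [338 225  13  17 184] [343.2 232.5] z 84 [529.1 -28.7  81.7]
scene [362 236  13  19 194] [367.3 244.6] z 85 [ 527.4 -107.9   82.7]
top [343 206   9   9  62] [346.9 210.2] z 88 [531.2 -24.3  85.7]
top [364 208   9   9  63] [368.2 211.7] z 88 [ 531.9 -102.8   85.5]
```

View pics/look6.png

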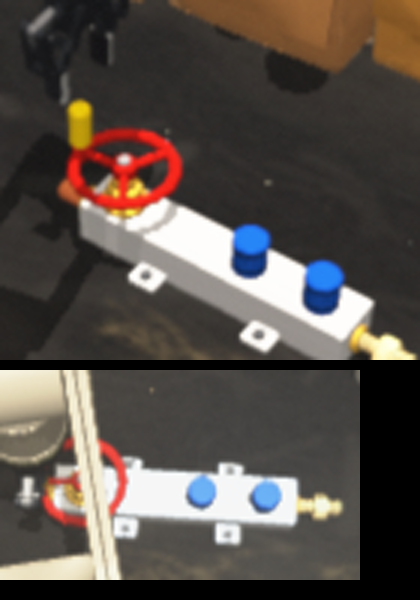

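Both plugs now stand upright in the ports at crop (251,250) and (323,287). The gripper is just above and behind the yellow handle at (80,125). A quick sub-pixel check will show whether both plugs are seated to the same depth.

```bash
python3 - <<'E'
from h import *
K,R,t=cam("scene"); p=np.load("scene6.npz")["p"]; a=np.linspace(0,6.28,200)
def proj(P): q=((R@P.T).T+t)@K.T; return q[:,:2]/q[:,2:]
for x,y,u,v in((529.5,-29,343,233),(528,-108.5,367,245)):
    u0,v0=u-14,v-16; s=cv2.resize(p[v0:v0+32,u0:u0+28],None,fx=8,fy=8,interpolation=cv2.INTER_CUBIC)
    m=cv2.inRange(cv2.cvtColor(s,cv2.COLOR_RGB2HSV),(105,110,40),(125,255,255)); r=np.nonzero(m.any(1))[0]; c=np.nonzero(m.any(0))[0]
    print("seen rows",v0+r.min()/8-.5,v0+r.max()/8-.5,"h",np.ptp(r)/8,"w",np.ptp(c)/8)
    for zb in(45,48):
        q=np.vstack([proj(np.c_[x+18*np.cos(a),y+18*np.sin(a),0*a+z]) for z in(zb,zb+38)]); print(" pred",zb,q.min(0).round(2),q.max(0).round(2),np.ptp(q,0).round(2))
E
```

```text
seen rows 224.0 241.875 h 17.875 w 12.875
 pred 45 [336.3  224.32] [349.7  242.92] [13.4 18.6]
 pred 48 [336.34 223.58] [349.76 242.2 ] [13.42 18.62]
seen rows 235.75 254.0 h 18.25 w 13.625
 pred 45 [360.07 236.46] [374.24 255.5 ] [14.17 19.04]
 pred 48 [360.14 235.71] [374.33 254.78] [14.19 19.07]
```

The depth difference between the two plugs is ambiguous, at about 1.5 mm. I'll press each plug gently with closed fingertips, which also measures its height.

```bash
python3 -m crank '[[-5,0,0,0,0],[-10,0,0,0,0],[-15,0,0,0,0],[-19.5,0,4,0,0],[-19.5,0,8,0,0],[-19.5,0,8.4,0,0],[-19.5,0,8.4,0,0],[-19.5,0,8.8,0,0],[-19.5,0,9.2,0,0],[-19.5,0,9.5,0,0],[-19.5,0,9.7,0,0],[-19.5,0,9.7,0,0]]'; python3 -m crank '[[0,0,-1.5,0,0],[-4,0,-1.5,0,0],[-7.8,0,-1.5,0,0],[-7.8,0,-1.3,0,0],[-7.8,0,-1.3,0,0],[-7.8,0,-0.9,0,0],[-7.8,0,-0.5,0,0],[-7.8,0,-0.2,0,0],[-7.8,0,0,0,0],[-7.8,0,0,0,0]]'
```

```text
time: 15.1
tool_pos: [531.0, -26.8, 105.0]
tcp_rot: [179.8, 0.0, 90.1]
ft_force: [-6.0, 2.6, 16.2]
finger_gap: 0.1
grip_force: 7.7
time: 16.1
tool_pos: [530.4, -104.5, 105.0]
tcp_rot: [179.9, -0.0, 90.1]
ft_force: [-10.4, 4.6, 24.7]
finger_gap: 0.3
grip_force: 11.9
```

Both tops measure 83 mm, so both plugs are fully home. Next, the handle.

```bash
python3 -m crank '[[0,0,-5,0,6],[0,0,-9.5,0,6],[5,0,-9.5,0,6],[10,0,-9.5,0,6],[15,0,-9.5,0,6],[20,0,-9.5,0,6],[25,0,-9.5,0,6],[27.4,0,-9.5,0,6],[27.4,0,-9.5,0,6],[27.4,0,-6,0,6],[27.4,0,-2.7,0,6],[27.4,0,-2.7,0,6],[27.4,0,-2.7,0,6]]'; python3 -m crank '[[0,0,0,0,1],[0,0,0,0,1],[0,0,0,0,1],[0,0,0,0,1],[0,0,0,0,1],[0,0,0,0,1],[0,0,0,0,1],[0,0,0,0,1]]' 40
```

```text
time: 17.4
tool_pos: [529.0, 168.1, 129.0]
tcp_rot: [-179.9, 0.0, 90.0]
ft_force: [0.6, 0.2, 0.5]
finger_gap: 60.1
grip_force: 0.0
time: 18.2
tool_pos: [530.9, 168.8, 131.4]
tcp_rot: [179.8, -0.0, 90.0]
ft_force: [-0.5, -1.1, 6.2]
finger_gap: 22.4
grip_force: 38.9
```

```bash
python3 -m crank '[[-0.02,0.87,0,0,1],[-0.2,1.72,0,0,1],[-0.51,2.53,0,0,1],[-0.97,3.28,0,0,1],[-1.55,3.93,0,0,1],[-1.55,3.93,0,0,1]]'
python3 -c "
import math
for a in range(44,-30,-10):
  t=math.radians(a);b=math.radians(43.5);print(a,round(5*math.sin(t)-5*math.sin(b),2),round(5*math.cos(t)-5*math.cos(b),2))"
```

```text
time: 18.8
tool_pos: [570.5, 152.2, 131.4]
tcp_rot: [179.8, 0.0, 90.0]
ft_force: [-1.8, -4.1, 6.0]
finger_gap: 21.8
grip_force: 39.2
44 0.03 -0.03
34 -0.65 0.52
24 -1.41 0.94
14 -2.23 1.22
4 -3.09 1.36
-6 -3.96 1.35
-16 -4.82 1.18
-26 -5.63 0.87
```

```bash
python3 -m crank '[[-0.65,0.52,0,0,1],[-1.41,0.94,0,0,1],[-2.23,1.22,0,0,1],[-3.09,1.36,0,0,1],[-3.09,1.36,0,0,1]]'; python3 -m crank '[[-0.2,0,0,0,1],[-0.4,0,0,0,1],[-0.6,0,0,0,1],[-0.7,0,0,0,1],[-0.7,0,0,0,1]]'
```

```text
time: 19.3
tool_pos: [583.2, 121.4, 131.4]
tcp_rot: [179.9, 0.0, 90.0]
ft_force: [-4.3, -1.9, 8.1]
finger_gap: 22.1
grip_force: 39.4
time: 19.8
tool_pos: [583.2, 118.1, 131.4]
tcp_rot: [179.9, -0.3, 90.1]
ft_force: [-2.2, 12.8, 5.6]
finger_gap: 22.0
grip_force: 39.1
```

```bash
python3 -m crank '[[-0.15,0,0,0,1],[-0.3,0,0,0,1],[-0.3,0,0,0,1],[-0.3,0,0,0,1]]'
```

```text
time: 20.2
tool_pos: [583.2, 117.8, 131.4]
tcp_rot: [179.8, -0.5, 90.1]
ft_force: [-1.6, 24.1, 4.0]
finger_gap: 21.9
grip_force: 39.0
```

```bash
python3 -m crank '[[0.68,0,0,0,1],[1.46,-0.06,0,0,1],[2.22,-0.24,0,0,1],[3.62,-0.95,0,0,1],[4.73,-2.06,0,0,1],[5.44,-3.46,0,0,1],[5.68,-5,0,0,1],[5.44,-6.54,0,0,1],[4.73,-7.94,0,0,1],[3.62,-9.05,0,0,1],[2.22,-9.76,0,0,1],[0.68,-10,0,0,1],[0.68,-10,0,0,1]]'
```

```text
time: 21.5
tool_pos: [483.2, 117.9, 131.3]
tcp_rot: [179.9, 0.0, 90.0]
ft_force: [-5.0, -1.2, 10.2]
finger_gap: 21.9
grip_force: 40.5
```

```bash
python3 -m crank '[[-1.55,0.24,0,0,1],[-2.94,0.95,0,0,1],[-4.05,2.06,0,0,1],[-4.76,3.46,0,0,1],[-5,5,0,0,1],[-4.76,6.54,0,0,1],[-4.05,7.94,0,0,1],[-2.94,9.05,0,0,1],[-1.55,9.76,0,0,1],[0,10,0,0,1],[1.55,9.76,0,0,1],[2.94,9.05,0,0,1],[4.05,7.94,0,0,1],[4.76,6.54,0,0,1],[5,5,0,0,1],[4.76,3.46,0,0,1],[4.05,2.06,0,0,1],[2.94,0.95,0,0,1],[1.55,0.24,0,0,1],[0,0,0,0,1]]'
```

```text
time: 23.5
tool_pos: [483.0, 119.6, 131.4]
tcp_rot: [179.8, -0.1, 90.0]
ft_force: [4.3, 2.5, 4.7]
finger_gap: 21.9
grip_force: 40.0
```

```bash
python3 -m crank '[[-1.55,0.24,0,0,1],[-2.94,0.95,0,0,1],[-4.05,2.06,0,0,1],[-4.76,3.46,0,0,1],[-5,5,0,0,1],[-4.76,6.54,0,0,1],[-4.05,7.94,0,0,1],[-2.94,9.05,0,0,1],[-1.55,9.76,0,0,1],[-0.78,9.94,0,0,1],[0,10,0,0,1],[0,10,0,0,1],[0,10,0,0,1],[0,10,0,0,1]]'
```

```text
time: 24.9
tool_pos: [583.2, 119.6, 131.4]
tcp_rot: [179.9, -0.1, 90.0]
ft_force: [-3.8, 2.1, 10.5]
finger_gap: 22.2
grip_force: 40.6
```

```bash
python3 - <<'E'
from h import *
s=sense(); print(s["tool_pos"].round(1),s["ft_force"].round(1)); ims=[]
for n,r in(("scene",(240,150,470,330)),("top",(270,170,440,260))):
    p,d=snapshot(n); ims.append(cv2.resize(p[r[1]:r[3],r[0]:r[2]],None,fx=2,fy=2,interpolation=cv2.INTER_CUBIC))
img=np.zeros((550,460,3),np.uint8); a,b=ims; img[:360]=a; img[370:,:340]=b; save(img,"look7.png")
E
```

```text
[583.2 119.6 131.4] [-3.8  2.1 10.5]
```

View pics/look7.png

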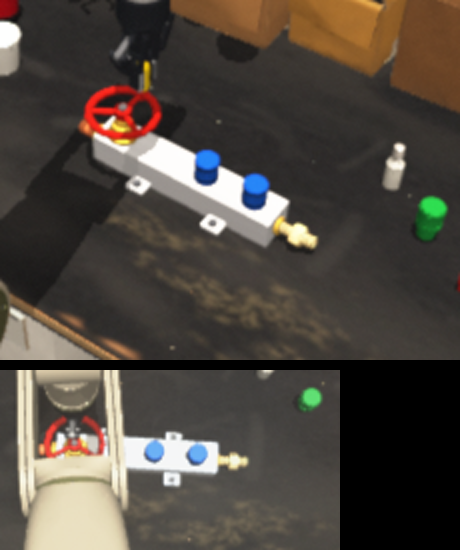

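Both plugs are seated at crop (206,166) and (255,190). The gripper holds the handle at (147,75), and the bystanders and the green plug are untouched. The handle reads about 1.2 mm past the two-turn point, so I'll trim it.

```bash
python3 -m crank '[[-0.12,0,0,0,1],[-0.12,0,0,0,1],[-0.12,0,0,0,1]]'; python3 -m crank '[[0,0,0,0,1],[0,0,0,0,1]]'
```

```text
time: 25.3
tool_pos: [583.2, 118.2, 131.3]
tcp_rot: [179.9, -0.0, 90.0]
ft_force: [-3.3, 1.0, 9.0]
finger_gap: 21.8
grip_force: 40.6
time: 25.5
tool_pos: [583.2, 118.2, 131.3]
tcp_rot: [179.9, -0.0, 90.0]
ft_force: [-3.8, 1.1, 8.6]
finger_gap: 21.8
grip_force: 40.6
```

The handle reads y = 118.2, against about 118.1 at the stop, so the wheel is two full turns open and still gripped.

```bash
python3 -c "
from bench import hand_in; print(hand_in())"
```

```text
the job is handed in; nothing more can be done
None
```

The job is handed in: both blue plugs are fully home, and the valve was closed to its stop, then backed off two full turns (within about 1° by the arm's reading), with the gripper still holding the yellow handle; it took about 25.5 s of the 72 s.

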